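# Swing the bench magnifier over the belt buckle

## Task

Please swing the bench magnifier's arm round until the lens is centred above the belt buckle, so that I can inspect its prong, then let go. Three steel fittings lie round the magnifier's foot: the one I want is the rectangular buckle, not the round ring or the snap hook, and it must stay lying where it is.

Things in the scene. Friction and masses are not known exactly. Their poses are not given: they have to be found in the camera images.
- magnifier_hinge (a point): Point on the magnifier's upright hinge axis, at arm height, 180 mm above the bench. Below it a 22 mm post on a round iron foot (144 mm, fixed; place and heading vary); round it a 38 mm hub ending 27 mm above. The arm swings level, 86 degrees either way from straight towards the robot (give or take 9). Light friction (0.5 N at the grip), no spring: it stays where left.
- magnifier_lens (a point): Centre of the clear round lens, in a black rim 104 mm across and 12 mm thick, on a straight level steel arm, 180 mm from the hinge axis and 180 mm above the bench. It turns with the arm.
- magnifier_grip (a point): Upright round black grip, 18 mm thick, at the lens rim's outer edge, in line with hinge and lens, 240 mm from the hinge axis. It rises from the rim (rim top 186 mm above the bench) to 245 mm, nothing beside it. This point: on its axis, 223 mm above the bench. Meant to be pinched from above; it may turn between the fingers.
- buckle_center (a point): Centre of the plated steel belt buckle: open rectangular frame 60 x 70 mm, prong across the middle, 11 mm tall, loose and flat on the 3 mm green mat (point 8 mm above the bench). It lies within 10 mm of the circle the lens centre travels, in one of three places; in the others lie a round steel ring (64 mm) and a snap hook (85 mm). At the start the lens is over none of them.
There are look-alikes about, which are no part of the job. What is shaped like the part that bears buckle_center but black, turquoise or yellow is not meant.

How it is judged:
At the end, for the whole second after the job is handed in: The lens centre stands within 20 mm, seen from above, of the buckle's centre, and the buckle is within 12 mm of where it lay at the start (horizontal distance between magnifier_lens and buckle_center below 0.02 m and distance of buckle_center from where it was at the start of the episode below 0.012 m); the robot touches nothing.
It fails at once if the buckle is pushed or lifted more than 12 mm from where it lay (distance of buckle_center from where it was at the start of the episode above 0.012 m).
It also fails if it takes over 34 s, if anything falls off the work surface, if the arm or the gripper's body presses on something with over 40 N, if the wrist force passes 120 N, or if a joint passes its speed limit or range.

## Robot

A 7-joint arm with a two-finger parallel gripper is mounted at the origin on the work surface. World frame = base frame: x ahead of the robot, y to its left, z up, the work surface at z = 0. Lengths are in m, angles in rad, forces in N, time in s.
With the tool pointing down it reaches from about 0.4 to 0.85 m from the base axis. Payload 4.5 kg.
Tool frame: the origin (TCP) lies on the centre line of the jaws, within the pads' length; the fingertips stand r.tip_extent ahead of it and the grasp point (between the pads) is the TCP (r.tip_extent is the distance from the TCP to the fingertips, in m); z points along the fingers, y is the line along which they close (so a half turn about z gives the same grasp; the last joint's range is limited). The gripper opens to 88 mm and grips with 3 to 60 N. Pads are 18 mm wide; open, the fingers measure 123 mm over their backs; the gripper's body (75 mm by 187 mm) begins 45 mm behind the grasp point.
Start: joints at [-1.195, 0.689, -0.195, 1.565, 0.157, 0.902, -0.215], TCP at [0.209, 0.589, 0.258] pointing down, gripper open.
Joint ranges: [-3.01, 3.01], [-0.46, 2.08], [-1.47, 1.51], [0.13, 2.56], [-1, 4.14], [0.04, 2.09], [-2.66, 2.66]. Speed limits (rad/s): [2.57, 2.57, 3.14, 3.14, 3.14, 3.14, 3.14].

## Interface

Orientations are given as a unit quaternion [x, y, z, w].
In Python, from plant import sensors, vision, finish_job, r gives the robot as it stands. The module is installed in compiled form; this text tells all that it offers.
- The arm moves only by the tool step_arm, never from a script. Its argument "steps" is a list of rows, each a list of 2 entries, a list of its own where there are three numbers: the shift along the tool's x, y, z in cm, then the turn, a rotation vector about the tool's x, y, z in degrees. A call has 1 to 12 rows; each row shifts and turns the commanded pose from where the row before left it, along the tool's axes as they then stand; what a row does not reach is not made up. A row lasts 1/8 s, in which the tool goes at most 62.5 mm and 10.7 degrees, less where a joint would pass 70% of its speed; a pose out of reach is approached as far as the arm can. A call with a gripper value outside its range is refused whole. "claw" is the opening, from -1 (shut) to 1 (fully open), set as the call begins (left out, the last holds). The fingers move at their own pace and stop on an object; "grip_force" is the grip in N (left out, the last holds). Time passes only in rows, so rows that do not move let the fingers close. It gives the time, the measured TCP pose, the force, the opening and the grip force at its end, in the units of the state.
- sensors.get_state(): the state, without advancing time (a new reading comes with each control period).
- vision.snapshot(name): name is "side" or "top" or "wrist"; returns a dict with "img" (420x560x3 uint8, red, green, blue), "fx", "fy", "cx", "cy" (pixels), "position" and "rotation" of the camera in the world. Camera axes: x right, y down, z forward; pixel columns grow to the right and rows downward; lengths in m; the calibration is good to about 2 mm. A picture is of the moment at which its call begins. There is no depth.
- finish_job(): hands the job in; it is judged then, once.
The state is a dict: "clock": time; "q": joint angles; "qd": joint speeds; "joint_torque": joint torques, N m; "tool_pos": TCP position; "eef_rot": TCP orientation; "contact_force": force on the tool from outside, world axes, zero at the start; "moment": the same for the moment, N m; "opening": opening from 0.0 (shut) to 1.0 (fully open); "finger_force": force on a finger pad.
Only numpy, scipy, OpenCV 4.12 (cv2) and the standard library are available. Lean on these libraries where they do the work, as an engineer would, in place of code of your own. Each camera call takes 0.05 s, during which the arm holds its last target. There are 200 camera calls.

## Working session

There is one attempt and no reset: what is moved stays moved. The work goes in short steps, Python scripts to look and compute and a tool call to move; the robot and the scene stay as the last step left them, time stands still between calls to the robot, and variables do not carry over. Pictures are saved under pics/ and viewed, at most 10 in all, crops included, and the job is handed in when it is done.

Besides the shell and the picture viewer there is one more tool, called after "Request:" as a command line: name --argument value ..., lists and objects as JSON in quotes. step_arm: Moves the arm, as the interface text tells. Its arguments: {"type":"object","properties":{"steps":{"type":"array"},"claw":{"type":"number"},"grip_force":{"type":"number"}},"required":["steps"]}

```bash
mkdir -p pics
cat > h.py <<'E'
import numpy as np, cv2
from plant import sensors, vision, finish_job, r
def snap(n,f):
    s=vision.snapshot(n); cv2.imwrite(f'pics/{f}.png',s['img'][:,:,::-1]); np.save(f'pics/{f}.npy',s,allow_pickle=True); return s
def load(f): return np.load(f'pics/{f}.npy',allow_pickle=True).item()
def ray(s,u,v,z):
    d=np.array(s['rotation']).reshape(3,3)@np.array([(u-s['cx'])/s['fx'],(v-s['cy'])/s['fy'],1]); p=np.array(s['position']); return p+d*(z-p[2])/d[2]
def proj(s,P):
    c=np.array(s['rotation']).reshape(3,3).T@(np.array(P)-s['position']); return c[0]/c[2]*s['fx']+s['cx'],c[1]/c[2]*s['fy']+s['cy']
E
python3 - <<'E'
from h import *
for n in('top','side'):
    s=snap(n,n+'0'); print(n,s['position'],np.round(s['rotation'],3),s['fx'])
a=[cv2.imread(f'pics/{n}0.png') for n in('top','side')]
st=sensors.get_state(); print(st['clock'],st['tool_pos'],st['eef_rot'],r.tip_extent)
E
```

```text
top [ 0.51042669 -0.00902524  0.96361056] [ 0.715 -0.698  0.024 -0.032] 494.8333504493142
side [ 0.23853444 -0.58249429  0.50653706] [ 0.818 -0.227  0.146 -0.508] 384.13075031577904
0.1 [0.20939394 0.58833278 0.25699947] [ 1.70053716e-01  9.85434473e-01 -7.92526657e-04 -6.90327015e-05] 0.019
```

View pics/top0.png

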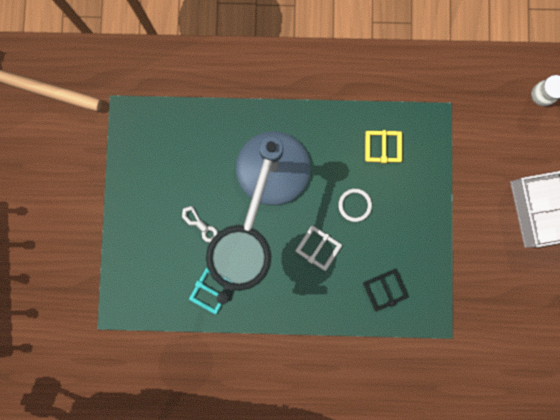

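View pics/side0.png

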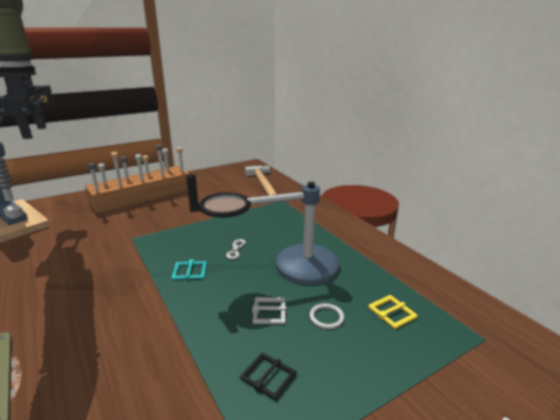

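The top view shows the steel buckle at about (319,248), the lens at (239,257), the grip at (224,296) and the hinge top at (271,148). The ring is at (355,205) and the hook at (199,224). The side view agrees. The camera rotation comes as a quaternion, so I'll convert it.

```bash
sed -i "s/np.array(s\['rotation'\]).reshape(3,3)/Rot.from_quat(s['rotation']).as_matrix()/; 1a from scipy.spatial.transform import Rotation as Rot" h.py
python3 - <<'E'
from h import *
from scipy.optimize import least_squares
s=load('top0'); im=s['img']; 
hsv=cv2.cvtColor(im,cv2.COLOR_RGB2HSV)
# buckle: bright grey in window
w=np.zeros(im.shape[:2],np.uint8); w[220:280,288:350]=1
m=((hsv[...,1]<70)&(hsv[...,2]>105)).astype(np.uint8)*w
c=np.vstack(cv2.findContours(m,0,1)[0]); rc=cv2.minAreaRect(c); print(rc)
B=ray(s,*rc[0],.010); print('buckle',B)
# lens rim: dark
w[:]=0; w[215:305,195:285]=1
m=(hsv[...,2]<45).astype(np.uint8)*w
cs=max(cv2.findContours(m,0,1)[0],key=cv2.contourArea); print(cv2.contourArea(cs),cv2.minEnclosingCircle(cs))
m2=((hsv[...,2]>60)).astype(np.uint8)*w
n,l,st,ce=cv2.connectedComponentsWithStats(m2); k=l[257,239]; print('glass',st[k],ce[k])
L=ray(s,*ce[k],.18); G=ray(s,224,296,.245); H=ray(s,271,147,.207)
for n,p in(('L',L),('G',G),('H',H)): print(n,p)
print(np.linalg.norm((L-H)[:2]),np.linalg.norm((G-H)[:2]),np.linalg.norm((B-H)[:2]))
sd=load('side0')
for p in(B,L,G,H): print(proj(sd,p))
cv2.imwrite('pics/c.png',cv2.resize(im[120:320,170:360,::-1],None,fx=3,fy=3))
E
```

```text
((324.0660705566406, 237.98114013671875), (38.36579132080078, 55.6546745300293), 29.05460548400879)
buckle [ 0.54251403 -0.09132715  0.01      ]
26.0 ((227.57272338867188, 294.2454528808594), 4.964255332946777)
glass [ 195  215   90   90 7549] [239.53397801 258.85746456]
L [0.50075224 0.05608922 0.18      ]
G [0.44780069 0.07148231 0.245     ]
H [0.67496806 0.01012874 0.207     ]
0.18017635082025527 0.23530676021911978 0.16684533462445694
(np.float64(278.58055076368106), np.float64(308.414616276121))
(np.float64(222.14123052384804), np.float64(204.70959990293233))
(np.float64(190.47912194468097), np.float64(176.28612834329107))
(np.float64(308.6552375384266), np.float64(182.69423420950687))
```

View pics/c.png

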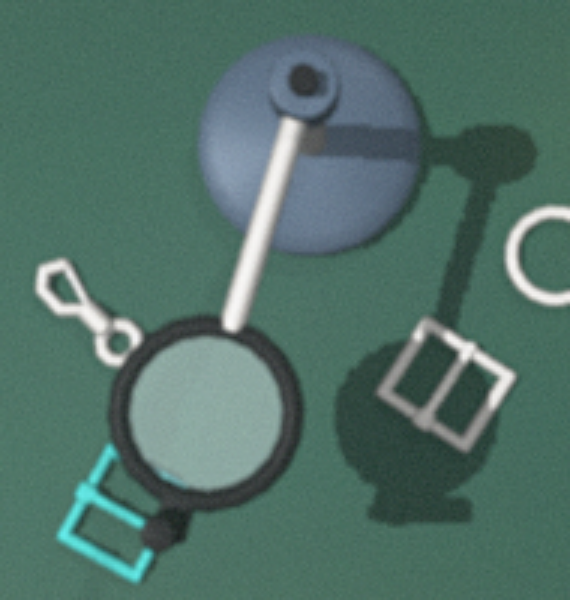

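The crop (3x, offset 170,120) shows the buckle corners at (428,318), (515,376), (468,452) and (378,390). The lens centre is at (206,412), the hub top at (305,88) and the grip top at (165,528).

Run:
```python
from h import *
s=load('top0'); sd=load('side0')
f=lambda u,v,z: ray(s,170+u/3,120+v/3,z)
B=f(447,384,.012);L=f(206,412,.186);G=f(165,528,.245);H=f(305,88,.207)
for p in(B,L,G,H): print(p,proj(sd,p))
a=lambda p:np.degrees(np.arctan2(*(p-H)[1::-1])) 
print([a(p) for p in(B,L,G)],[np.linalg.norm((p-H)[:2]) for p in(B,L,G)])
st=sensors.get_state(); R=Rot.from_quat(st['eef_rot']); print(R.as_matrix().round(3))
u=(L-H)[:2];u/=np.linalg.norm(u); P=np.append(H[:2]+.24*u,.223); print(P,'shift tool cm',R.inv().apply(P-st['tool_pos'])*100)
```

```text
[ 0.52302746 -0.08175932  0.012     ] (np.float64(267.2872473770392), np.float64(308.215567682287))
[0.50317125 0.05702054 0.186     ] (np.float64(222.91009123920307), np.float64(201.5094616923212))
[0.44783603 0.07004189 0.245     ] (np.float64(190.76520561994818), np.float64(176.52732155326504))
[0.67132226 0.00900535 0.207     ] (np.float64(307.52025719562346), np.float64(183.2141043712444))
[np.float64(-148.53104935462224), np.float64(164.06340998105588), np.float64(164.72442038512378)] [np.float64(0.17386653688569734), np.float64(0.17487201405074837), np.float64(0.23167121734912913)]
[[-0.942  0.335 -0.   ]
 [ 0.335  0.942 -0.002]
 [-0.    -0.002 -1.   ]]
[0.44054638 0.07490295 0.223     ] shift tool cm [-38.98567526 -40.62087335   3.46955728]
```

Request:
step_arm --steps '[[[0, 0, -5], [0, 0, 0]], [[-3.6, -3.7, 0], [0, 0, 0]], [[-3.6, -3.7, 0], [0, 0, 0]], [[-3.6, -3.7, 0], [0, 0, 0]], [[-3.6, -3.7, 0], [0, 0, 0]], [[-3.6, -3.7, 0], [0, 0, 0]], [[-3.6, -3.7, 0], [0, 0, 0]], [[-3.6, -3.7, 0], [0, 0, 0]], [[-3.6, -3.7, 0], [0, 0, 0]], [[-3.6, -3.7, 0], [0, 0, 0]], [[-3.6, -3.7, 0], [0, 0, 0]], [[-3.4, -3.6, 0], [0, 0, 0]]]' --claw 1

```text
clock: 1.6
tool_pos: [0.445, 0.0725, 0.3076]
eef_rot: [0.17, 0.985, -0.0, -0.0]
contact_force: [0.8, 0.2, 1.1]
opening: 1.002
finger_force: 0.0
```

Request:
step_arm --steps '[[[0, 0, 0], [0, 0, -8]], [[0, 0, 0], [0, 0, -8]], [[0, 0, 0], [0, 0, -8]], [[0, 0, 0], [0, 0, 0]], [[0, 0, 0], [0, 0, 0]]]'

```text
clock: 2.22
tool_pos: [0.4445, 0.0742, 0.3076]
eef_rot: [-0.037, 0.999, -0.0, -0.0]
contact_force: [0.1, 0.5, -0.1]
opening: 1.0
finger_force: 0.0
```

Run:
```python
from h import *
s=snap('wrist','w1'); print(s['position'],s['rotation'])
st=sensors.get_state(); print(st['clock'],st['tool_pos'],Rot.from_quat(st['eef_rot']).as_matrix().round(3),st['q'])
print(proj(s,[.448,.070,.245]),proj(s,[st['tool_pos'][0],st['tool_pos'][1],.245]))
```

```text
[0.35979876 0.06769257 0.4343927 ] [0.67111071 0.72316669 0.11962982 0.11103627]
2.275 [0.44451312 0.07428249 0.30764055] [[-0.997 -0.075 -0.   ]
 [-0.075  0.997 -0.   ]
 [ 0.    -0.    -1.   ]] [-0.03982324  0.40287611 -0.32756914  1.99455624  0.1817958   0.77199878
  1.17223451]
(np.float64(271.10031039768216), np.float64(243.16162059478333)) (np.float64(277.8102553577364), np.float64(238.8769017769868))
```

View pics/w1.png

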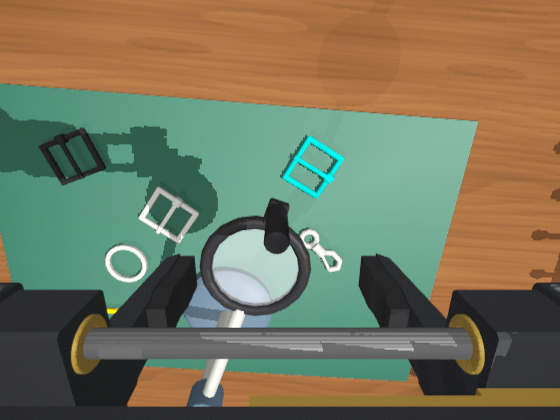

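The wrist view shows the grip top at (277,240), straight under the TCP. The buckle centre is at about (169,215) and the lens at about (255,265). Next I descend and pinch.

Request:
step_arm --steps '[[[0, 0, 3], [0, 0, 0]], [[0, 0, 3], [0, 0, 0]], [[0, 0, 2.4], [0, 0, 0]], [[0, 0, 0], [0, 0, 0]]]'

```text
clock: 2.78
tool_pos: [0.4436, 0.0742, 0.2226]
eef_rot: [-0.038, 0.999, -0.0, -0.002]
contact_force: [0.1, -0.1, 0.7]
opening: 1.0
finger_force: 0.0
```

Request:
step_arm --steps '[[[0, 0, 0], [0, 0, 0]], [[0, 0, 0], [0, 0, 0]], [[0, 0, 0], [0, 0, 0]], [[0, 0, 0], [0, 0, 0]], [[0, 0, 0], [0, 0, 0]], [[0, 0, 0], [0, 0, 0]], [[0, 0, 0], [0, 0, 0]], [[0, 0, 0], [0, 0, 0]]]' --claw -1 --grip_force 8

```text
clock: 3.78
tool_pos: [0.4446, 0.0743, 0.2237]
eef_rot: [-0.039, 0.999, 0.0, 0.0]
contact_force: [0.7, -1.1, -0.8]
opening: 0.195
finger_force: 8.0
```

Run:
```python
from h import *
s=load('w1'); B2=ray(s,169,215,.012); L2=ray(s,255,265,.186); print(B2,L2)
st=sensors.get_state(); T=st['tool_pos']; print(T,st['opening'],st['contact_force'],st['finger_force'])
R=Rot.from_quat(st['eef_rot'])
B=(B2[:2]+np.array([.523,-.0818]))/2
u=np.array([L2[0]-T[0],L2[1]-T[1]]); 
for H in(np.array([.6725,.009]),np.array([.676,.008])):
    a0=np.arctan2(*(T[:2]-H)[::-1]); rr=np.linalg.norm(T[:2]-H); d=B-H
    a1=np.arctan2(d[1],d[0])%(2*np.pi); print(H,rr,np.degrees([a0,a1]),np.linalg.norm(d))
    a=np.linspace(a0,a1,13); p=H+rr*np.c_[np.cos(a),np.sin(a)]
    q=np.c_[np.diff(p,axis=0),np.zeros(12)]
    print((R.inv().apply(q)*100).round(2).tolist(),p[-1])
```

```text
[ 0.52266292 -0.07878443  0.012     ] [0.49827596 0.05760977 0.186     ]
[0.44464898 0.07427717 0.22367596] 0.19486300998843956 [ 0.67033854 -1.10486497 -0.84539033] 8.000021846964955
[0.6725 0.009 ] 0.23701729566446092 [164.01349147 210.82029213] 0.17428072462954813
[[0.51, -1.53, -0.0], [0.41, -1.56, -0.0], [0.3, -1.59, -0.0], [0.19, -1.6, -0.0], [0.08, -1.61, -0.0], [-0.03, -1.61, -0.0], [-0.14, -1.61, -0.0], [-0.25, -1.59, -0.0], [-0.36, -1.57, -0.0], [-0.46, -1.55, -0.0], [-0.57, -1.51, -0.0], [-0.67, -1.47, -0.0]] [ 0.46895464 -0.11243511]
[0.676 0.008] 0.240657349686181 [164.01411331 209.96079623] 0.17679399401049797
[[0.51, -1.52, -0.0], [0.41, -1.56, -0.0], [0.3, -1.58, -0.0], [0.2, -1.6, -0.0], [0.09, -1.61, -0.0], [-0.02, -1.61, -0.0], [-0.13, -1.6, -0.0], [-0.23, -1.59, -0.0], [-0.34, -1.57, -0.0], [-0.44, -1.55, -0.0], [-0.54, -1.51, -0.0], [-0.64, -1.47, -0.0]] [ 0.46750234 -0.11218604]
```

Request:
step_arm --steps '[[[0.3, -0.8, 0], [0, 0, 0]], [[0.25, -0.75, 0], [0, 0, 0]], [[0.4, -1.55, 0], [0, 0, 0]], [[0.3, -1.6, 0], [0, 0, 0]], [[0.2, -1.6, 0], [0, 0, 0]], [[0.1, -1.6, 0], [0, 0, 0]], [[0, -1.6, 0], [0, 0, 0]]]'

```text
clock: 4.65
tool_pos: [0.4354, -0.0233, 0.2237]
eef_rot: [-0.038, 0.999, -0.0, -0.001]
contact_force: [-0.6, 1.0, 1.2]
opening: 0.203
finger_force: 8.0
```

Request:
step_arm --steps '[[[-0.15, -1.6, 0], [0, 0, 0]], [[-0.25, -1.6, 0], [0, 0, 0]], [[-0.35, -1.55, 0], [0, 0, 0]], [[-0.45, -1.55, 0], [0, 0, 0]], [[-0.55, -1.5, 0], [0, 0, 0]], [[-0.3, -0.75, 0], [0, 0, 0]], [[-0.35, -0.75, 0], [0, 0, 0]], [[0, 0, 0], [0, 0, 0]], [[0, 0, 0], [0, 0, 0]], [[0, 0, 0], [0, 0, 0]]]'

```text
clock: 5.9
tool_pos: [0.4676, -0.1122, 0.2237]
eef_rot: [-0.039, 0.999, 0.0, 0.0]
contact_force: [-0.5, -0.9, 1.0]
opening: 0.198
finger_force: 8.0
```

Run:
```python
from h import *
s=snap('top','t2'); st=sensors.get_state(); print(st['clock'],st['tool_pos'],st['opening'],st['contact_force'])
cv2.imwrite('pics/t2c.png',cv2.resize(s['img'][120:320,220:410,::-1],None,fx=3,fy=3))
s=snap('side','s2')
cv2.imwrite('pics/s2c.png',cv2.resize(s['img'][140:340,180:370,::-1],None,fx=3,fy=3))
```

```text
5.95 [ 0.46755125 -0.11218578  0.22370138] 0.20186830829263874 [-0.10656148 -0.44840932  1.13861501]
```

View pics/t2c.png

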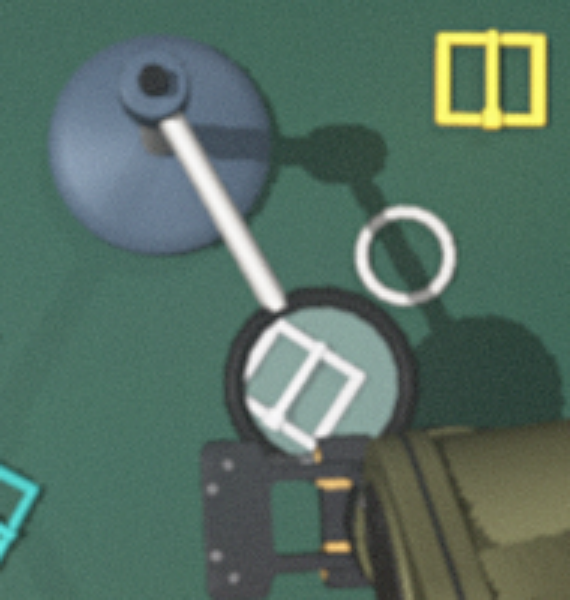

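View pics/s2c.png

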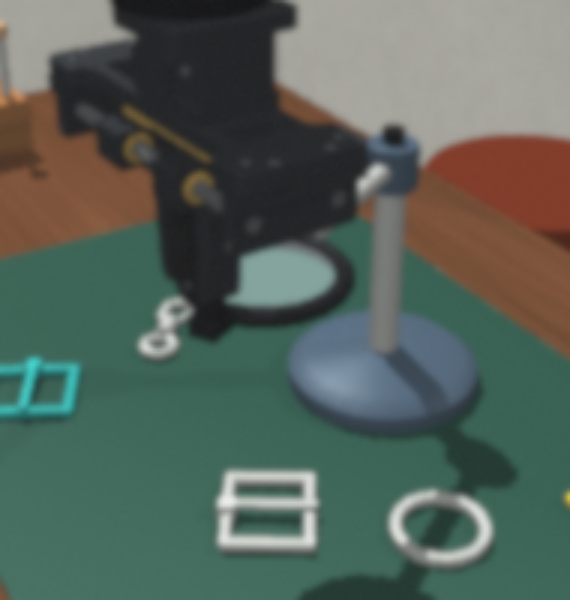

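The top crop (offset 220,120) shows the lens rim spanning x 225–417 with its top at 288, so the centre is at about (321,383). The buckle is unmoved at (319,248), and the side view shows it undisturbed too. I'll check the offset with parallax included.

Run:
```python
from h import *
s=load('t2'); L=ray(s,220+321/3,120+383/3,.183); B=ray(s,319,248,.012); print(L,B,(L-B)*1000)
H=np.array([.674,.009]);T=sensors.get_state()['tool_pos'][:2]; print('via grip',H+.75*(T-H))
```

```text
[ 0.52158234 -0.08124654  0.183     ] [ 0.52302746 -0.08175932  0.012     ] [ -1.44511798   0.51277648 171.        ]
via grip [ 0.51916297 -0.08190354]
```

The lens is within about 4 mm of the buckle by both estimates. I'll open the fingers and rise.

Request:
step_arm --steps '[[[0, 0, 0], [0, 0, 0]], [[0, 0, 0], [0, 0, 0]], [[0, 0, 0], [0, 0, 0]], [[0, 0, 0], [0, 0, 0]], [[0, 0, 0], [0, 0, 0]], [[0, 0, 0], [0, 0, 0]]]' --claw 1

```text
clock: 6.75
tool_pos: [0.4676, -0.1125, 0.2237]
eef_rot: [-0.039, 0.999, 0.0, -0.0]
contact_force: [-0.2, 0.8, -0.2]
opening: 0.858
finger_force: 0.0
```

Request:
step_arm --steps '[[[0, 0, -1], [0, 0, 0]], [[0, 0, -2], [0, 0, 0]], [[0, 0, -3], [0, 0, 0]], [[0, 0, -3], [0, 0, 0]], [[3, 5, 0], [0, 0, 0]], [[3, 5, 0], [0, 0, 0]], [[3, 5, 0], [0, 0, 0]], [[0, 5, 0], [0, 0, 0]], [[0, 5, 0], [0, 0, 0]], [[0, 0, 0], [0, 0, 0]], [[0, 0, 0], [0, 0, 0]], [[0, 0, 0], [0, 0, 0]]]'

```text
clock: 8.25
tool_pos: [0.3587, 0.1283, 0.3137]
eef_rot: [-0.037, 0.999, -0.0, -0.0]
contact_force: [0.0, 0.0, 1.0]
opening: 0.998
finger_force: 0.0
```

Run:
```python
from h import *
s=snap('top','t3'); st=sensors.get_state(); print(st['clock'],st['tool_pos'],st['opening'],st['contact_force'])
cv2.imwrite('pics/t3c.png',cv2.resize(s['img'][120:320,220:410,::-1],None,fx=3,fy=3))
```

```text
8.3 [0.35872342 0.12838784 0.31372061] 0.9990890372966068 [-0.04899349 -1.47283333  0.76782542]
```

View pics/t3c.png

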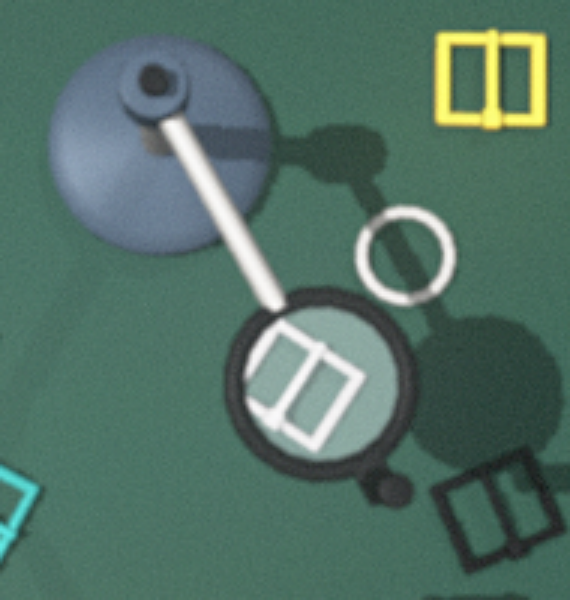

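The lens is unchanged at (321,383) in the crop, the buckle is in place, and the robot is clear.

```bash
python3 -c "
from h import *
print(finish_job())"
```

```text
the job is handed in; nothing more can be done
None
```

The magnifier's lens now stands about 2–4 mm (by camera estimate) from the centre of the steel buckle, which stayed where it lay; the grip is released, the robot is clear, and the job was handed in at about 8 s, with no verdict shown.

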